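# Set the orchid dome's vent: shut to the tight spot, then back off

### The arm

A 6-joint arm with a two-finger parallel gripper is mounted at the origin on the work surface. World frame = base frame: x ahead of the robot, y to its left, z up, the work surface at z = 0. Lengths are in m, angles in degrees, forces in N, time in s.
With the tool pointing down it reaches from about 0.325 to 0.85 m from the base axis. Payload 15.5 kg.
Tool frame: the origin (TCP) lies at the very end of the fingers, on their centre line; the grasp point (between the pads) lies arm.grip_depth behind it (arm.grip_depth is the distance from the TCP to the grasp point, in m); z points along the fingers, y is the line along which they close (so a half turn about z gives the same grasp; the last joint's range is limited). The gripper opens to 91 mm and grips with 3 to 60 N. Pads are 32 mm wide; open, the fingers measure 118 mm over their backs; the gripper's body (76 mm by 178 mm) begins 60 mm behind the grasp point.
Start: joints at [-69.758, 28.281, 77.091, -0, 74.628, -5.472], TCP at [0.271, -0.563, 0.214] pointing down, gripper open.
Joint ranges: [-166.48, 166.48], [-47.26, 123.95], [12.59, 153.08], [-70.14, 250.14], [6.76, 159.57], [-176.63, 176.63]. Speed limits (degrees/s): [108.29, 108.29, 147.25, 172.46, 172.46, 172.46].

### API

Orientations are given as a 3x3 rotation matrix whose columns are the frame's x, y, z axes.
In Python, from rig import arm gives the robot as it stands. Calls block until the motion is done:
- arm.move_to(position, orientation): joint-space move of the TCP to a pose.
- arm.move_l(position, orientation=None, feed=0.15): straight line of the TCP; orientation=None keeps the orientation; feed is the mean speed in m/s.
- arm.move_joints(angles): joint-space move.
- arm.grip(opening): finger opening in m; the grip force is fixed at half the most; returns when the fingers have stopped.
- arm.sleep(seconds).
- arm.solve_ik(position, orientation): joint angles nearest the present ones, or None.
- arm.snapshot(name): name is "scene" or "top" or "wrist"; returns the picture (420x560x3 uint8, red, green, blue); there is no depth.
- arm.get_calibration(name): a dict with "intrinsics" (3x3 intrinsics, pixels), "cam_to_world" (4x4, takes a point from camera to world coordinates). Camera axes: x right, y down, z forward; pixel columns grow to the right and rows downward; lengths in m; the calibration is good to about 2 mm. The wrist camera is an equidistant fisheye: a pixel r from the principal point sees the ray r / f radians off the axis. A picture is of the moment at which its call begins: read the wrist's pose just before it. get_calibration takes no time and is no camera call; for the wrist camera it gives the pose at the moment of the call.
A pose or a line that the arm cannot do raises arm.Unreachable and nothing moves.
- arm.sign_off(): hands the job in; it is judged then, once.
Readings, each from a call of its own:
- arm.current_t(): time.
- arm.current_joint_positions(): joint angles.
- arm.current_dq(): joint speeds.
- arm.current_tau(): joint torques, N m.
- arm.current_ee_pos(): TCP position.
- arm.current_tool_rot(): TCP orientation.
- arm.current_force(): force on the tool from outside, world axes, zero at the start.
- arm.current_torque(): the same for the moment, N m.
- arm.current_width(): finger opening in m.
- arm.current_grasp_force(): force on a finger pad.
Only numpy, scipy, OpenCV 4.12 (cv2) and the standard library are available. Lean on these libraries where they do the work, as an engineer would, in place of code of your own. Each camera call takes 0.05 s, during which the arm holds its last target. There are 200 camera calls.

### The job

Two clear propagator domes stand on the cart, each with a blue sliding vent shutter on top. On the one that holds the white orchid pot, slide the shutter by its black grip towards the orange pinch bar until it is tight and will go no farther, then back it off about 3 cm, so that its leading edge stands beside the green marks on the rails, and let go. Leave the vent of the other dome (terracotta herb pots) and the red mister where they are.

Things in the scene. Friction and masses are not known exactly. Their poses are not given: they have to be found in the camera images.
- vent (a joint): Orchid dome's shutter travel, m: 0 = fully open, grows as it slides shut; runs freely (friction about 2 N) to the tight spot at 0.140, where it stops dead. Starts at 0 to 0.05, stays where left. With its leading edge beside the green rail marks it reads 0.095 to 0.125 (15 to 45 mm backed off; middle 0.110). The dome is fixed, 300 x 180 mm, 160 mm high to the rails.
- vent_grip (a point): Centre of the black grip on the blue shutter (120 long x 110 mm) of the dome with the white orchid pot; moves with it. Grip: 45 (x) by 24 (y) by 50 mm high (z, up); this point is 25 mm above the shutter, 181 mm above the cart top. +y points along the track to the tight spot (orange bar across it, 14 mm high); the leading edge is 60 mm ahead along y. Rails stand 4 mm above the shutter.
- herb_vent_grip (a point): The same point of the equal grip on the other, equal dome, which holds four small terracotta pots. A bystander: to be left where it is.
- mister_mid (a point): Red trigger mister, 72 mm across and 164 mm high, standing loose on the cart; this point is on its axis, 80 mm above the cart top. A bystander: to be left where it is.

How it is judged (in metres and radians):
On the way:
1. the orchid dome's shutter is slid shut to the tight spot (within 7 mm of it) (value of joint vent above 0.133 m), for 0.1 s.
At the end, for the whole second after the job is handed in: The orchid dome's shutter is at rest, backed off 15 to 45 mm from the tight spot (travel 0.095 to 0.125), after having been at the tight spot (value of joint vent between 0.095 and 0.125 m and velocity of joint vent between -0.005 and 0.005 m/s); the robot touches nothing.
It fails at once if the other dome's shutter is moved by more than 10 mm (distance of herb_vent_grip from where it was at the start of the episode above 0.01 m).
It fails at once if the red mister is moved by more than 30 mm (distance of mister_mid from where it was at the start of the episode above 0.03 m).
It also fails if it takes over 32 s, if anything falls off the work surface, if the arm or the gripper's body presses on something with over 40 N, if the wrist force passes 120 N, or if a joint passes its speed limit or range.

## Working session

There is one attempt and no reset: what is moved stays moved. The work goes in short steps, each a Python script; the robot and the scene stay as the last script left them, time stands still between calls to the robot, and variables do not carry over. Pictures are saved under pics/ and viewed, at most 10 in all, crops included, and the job is handed in when it is done.

```bash
mkdir -p pics
python3 - <<'E'
from rig import arm
import cv2
for n in ("scene","top"):
    cv2.imwrite(f"pics/{n}.png",cv2.resize(arm.snapshot(n)[:,:,::-1],(800,600),interpolation=cv2.INTER_CUBIC))
    c=arm.get_calibration(n);print(n,c["intrinsics"],c["cam_to_world"])
print(arm.grip_depth,arm.current_t())
E
```

```text
scene [[509.29494944   0.         276.03896035]
 [  0.         509.29494944 200.61210635]
 [  0.           0.           1.        ]] [[-0.767278    0.47777225 -0.4278062   1.065256  ]
 [ 0.64102507  0.55131153 -0.53398731  0.47393219]
 [-0.01926983 -0.68395122 -0.7292732   0.900111  ]
 [ 0.          0.          0.          1.        ]]
top [[486.66752811   0.         269.89406389]
 [  0.         486.66752811 211.93026923]
 [  0.           0.           1.        ]] [[-0.02212424 -0.99804741  0.05841139  0.56325902]
 [-0.99974836  0.0223028   0.00240685 -0.09237447]
 [-0.00370489 -0.05834344 -0.9982897   1.25380163]
 [ 0.          0.          0.          1.        ]]
0.0188 0.1
```

View pics/scene.png

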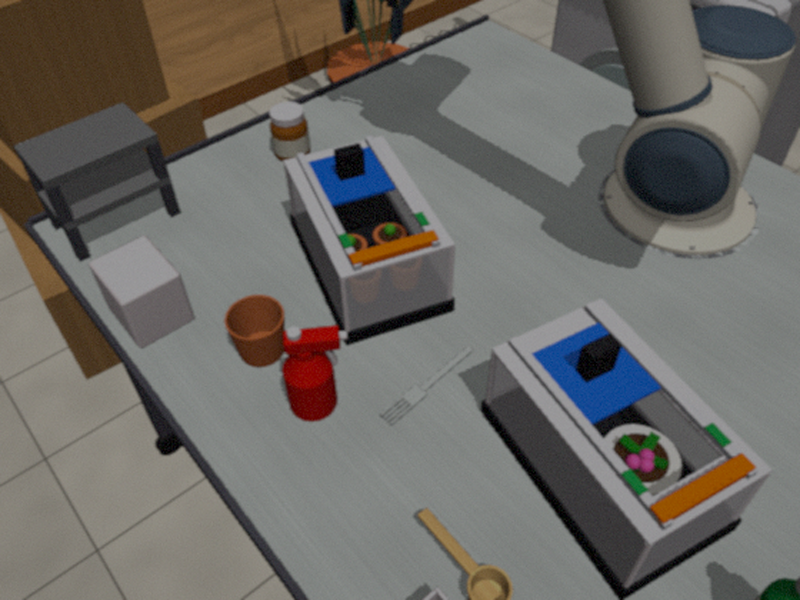

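View pics/top.png

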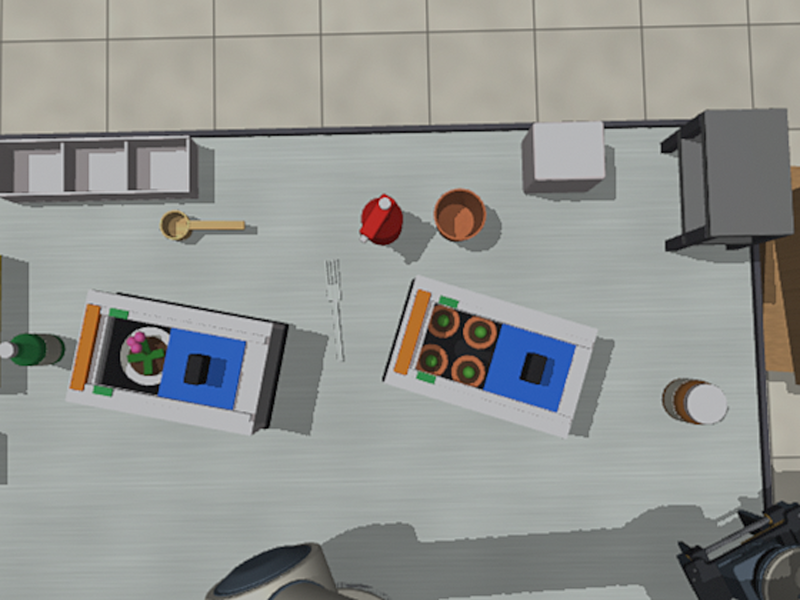

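The orchid pot is in the left dome in the top view: grip about (196,369), orange bar about (85,347), herb dome to its right, and mister at (381,220). I'll take an enlarged crop to get the exact positions.

Run:
```python
import cv2
im=cv2.imread("pics/top.png")[280:445,55:305]
cv2.imwrite("pics/c.png",cv2.resize(im,None,fx=3.2,fy=3.2,interpolation=cv2.INTER_CUBIC))
```

```text
(no output)
```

View pics/c.png

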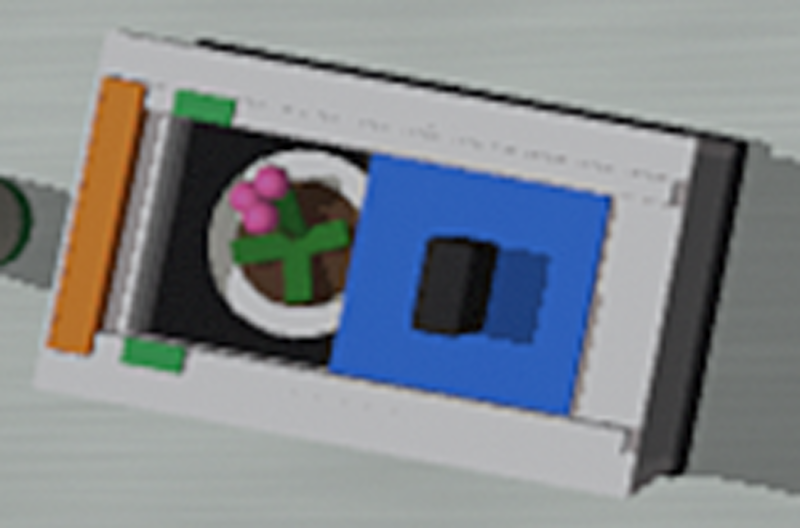

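The crop shows the shutter corners at (372,153), (612,195), (572,415) and (331,374). The grip top is centred near (441,285), the green marks are at (205,107) and (154,355), and the bar runs from (123,80) to (72,350).

Run:
```python
from rig import arm
import numpy as np
c=arm.get_calibration("top");K=c["intrinsics"];T=c["cam_to_world"]
def w(p,z):
    u=(np.array(p)/3.2+[55,280])*0.7
    d=T[:3,:3]@np.linalg.solve(K,[*u,1]);return T[:3,3]+d*(z-T[2,3])/d[2]
C=[w(p,.156) for p in [(372,153),(612,195),(572,415),(331,374)]]
for a in C:print(a.round(4))
m=np.mean(C,0);f=(C[0]+C[3]-C[1]-C[2])/2;s=(C[0]+C[1]-C[2]-C[3])/2
print("centre",m,"len",np.linalg.norm(f),np.linalg.norm(s),"yaw y",np.degrees(np.arctan2(f[1],f[0])),"side",np.degrees(np.arctan2(s[1],s[0])))
print("grip",w((441,285),.206))
fh=f/np.linalg.norm(f)
for n,p,z in [("g",(205,107),.162),("g",(154,355),.162),("bar",(123,80),.174),("bar",(72,350),.174)]: print(n,(w(p,z)-m)@fh)
a=np.arctan2(f[1],f[0])
for sg in(1,-1):
  y=sg*fh;z=np.array([0,0,-1]);R=np.c_[np.cross(y,z),y,z]
  for d in (0,.14):
    for zz in (.17,.30): print(sg,d,zz,arm.solve_ik(np.r_[(m+fh*d)[:2],zz],R))
```

```text
[0.5954 0.2497 0.156 ]
[0.5721 0.1314 0.156 ]
[0.4648 0.1521 0.156 ]
[0.4874 0.2703 0.156 ]
centre [0.52991524 0.20088277 0.156     ] len 0.12049161261645189 0.10961888952637035 yaw y 79.0197524612548 side -10.869078068281897
grip [0.53124634 0.20196699 0.206     ]
g 0.1438283972637571
g 0.1452898413751473
bar 0.18107022293939076
bar 0.18019308365244233
1 0 0.17 [ 1.47241183e+01  2.63203900e+01  8.85949998e+01 -2.54444375e-14
  6.50846102e+01 -6.42956341e+01]
1 0 0.3 [ 1.47241183e+01  1.93576968e+01  7.81319439e+01 -2.54444375e-14
  8.25103593e+01 -6.42956341e+01]
1 0.14 0.17 [ 2.60433484e+01  3.27602854e+01  7.60965631e+01 -2.54444375e-14
  7.11431514e+01 -5.29764041e+01]
1 0.14 0.3 [ 2.60433484e+01  2.69252219e+01  6.58000679e+01 -2.54444375e-14
  8.72747102e+01 -5.29764041e+01]
-1 0 0.17 [ 1.47241183e+01  2.63203900e+01  8.85949998e+01 -2.54444375e-14
  6.50846102e+01  1.15704366e+02]
-1 0 0.3 [ 1.47241183e+01  1.93576968e+01  7.81319439e+01 -2.54444375e-14
  8.25103593e+01  1.15704366e+02]
-1 0.14 0.17 [ 2.60433484e+01  3.27602854e+01  7.60965631e+01 -2.54444375e-14
  7.11431514e+01  1.27023596e+02]
-1 0.14 0.3 [ 2.60433484e+01  2.69252219e+01  6.58000679e+01 -2.54444375e-14
  8.72747102e+01  1.27023596e+02]
```

```bash
cat > h.py <<'E'
from rig import arm
import numpy as np, cv2
a=np.radians(79.05); f=np.array([np.cos(a),np.sin(a),0]); g=np.array([.5303,.2012,0])
z=np.array([0,0,-1.]); R=np.c_[np.cross(f,z),f,z]
def P(d,h): return g+f*d+[0,0,h]
E
python3 - <<'E'
from h import *
p=arm.current_ee_pos()
arm.move_l([p[0],p[1],.33],feed=.25)
arm.move_to(P(0,.33),R)
print(arm.current_t())
arm.move_l(P(0,.235),feed=.25); arm.move_l(P(0,.166),feed=.12)
print(arm.current_t(),arm.current_force())
arm.grip(.02)
print(arm.current_t(),arm.current_width(),arm.current_grasp_force(),arm.current_force(),arm.current_ee_pos())
im=arm.snapshot("top")[190:320,30:230,::-1]
cv2.imwrite("pics/g.png",cv2.resize(im,None,fx=3.5,fy=3.5))
E
```

```text
3.5583
4.8167 [-0.00957597  0.25513797  1.51871669]
5.85 0.023996915213092145 29.955663979053497 [ 0.31385629  2.14962211 -1.19184103] [0.53029102 0.20133579 0.16597117]
```

View pics/g.png

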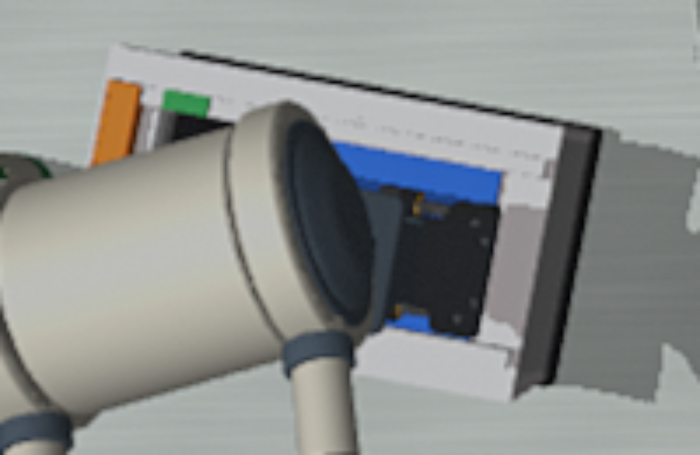

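The fingers have closed to 24 mm on the grip, and the picture shows the gripper over the shutter. Next I'll slide it, stepping gently into the stop.

Run:
```python
from h import *
arm.move_l(P(.09,.166),feed=.08)
F=lambda:arm.current_force()@f
print(arm.current_t(),F())
d=.09
while d<.135:
    d+=.003; arm.move_l(P(d,.166),feed=.03)
    x=F(); q=(arm.current_ee_pos()-g)@f
    print(round(d,3),round(q,4),round(x,1))
    if abs(x)>18: break
arm.sleep(.2)
print(arm.current_t(),(arm.current_ee_pos()-g)@f,arm.current_force(),arm.current_width())
```

```text
7.175 2.1272237386596937
0.093 0.0948 1.2
0.096 0.0977 1.5
0.099 0.1007 0.2
0.102 0.1037 2.0
0.105 0.1068 1.5
0.108 0.1098 2.3
0.111 0.1127 1.3
0.114 0.1157 0.4
0.117 0.1178 -6.4
0.12 0.1179 -27.4
9.875 0.11791488313481648 [  5.96952557 -29.01217116   4.87347814] 0.0238568088567048
```

Run:
```python
from h import *
arm.move_l(P(.0865,.166),feed=.05); arm.sleep(.2)
print(arm.current_t(),(arm.current_ee_pos()-g)@f,arm.current_force())
arm.grip(.055); arm.sleep(.2)
print(arm.current_width(),arm.current_force())
p=arm.current_ee_pos()
arm.move_l([p[0],p[1],.30],feed=.15)
arm.move_to(P(-.25,.33),R); arm.sleep(.2)
im=arm.snapshot("top")[190:320,30:230,::-1]
cv2.imwrite("pics/e.png",cv2.resize(im,None,fx=3.5,fy=3.5))
print(arm.current_t(),arm.current_force())
```

```text
10.8917 0.08775176817003714 [ 7.06423428 -3.44595198 -4.36842987]
0.05476478851941147 [ 0.11468545 -0.6699954   0.0142651 ]
14.3083 [-0.08213245 -0.40165256  1.38553525]
```

View pics/e.png

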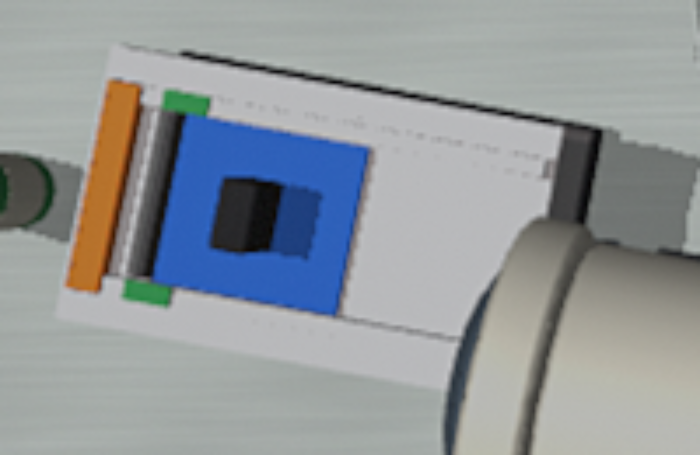

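The shutter's leading edge, from (183,115) to (153,283), lies beside the green marks at (187,103) and (147,292). The gripper is clear of everything.

```bash
python3 -c "
from rig import arm
print(arm.sign_off())"
```

```text
the job is handed in; nothing more can be done
None
```

I slid the orchid dome's shutter to its tight spot, backed it off about 30 mm so its leading edge sits beside the green marks, released it and handed the job in; the herb dome's vent and the mister were not touched.

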